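# Set up the finished mosaic plaque for its photograph

### The job

Slide the loose jaw of the small vise fully open, lift the finished mosaic plaque out and lay it face up on the raised block of the camera stand, centred, with its long side along the block, and let go of it. Then squeeze the grip on top of the stand's column so that its side button goes in, pull the column up past its first stop to the second and highest one, and finish while still gripping and holding it up there: it sinks back to the first stop if let go. Leave the cup, the bead tray and the jar where they are.

Things in the scene. Friction and masses are not known exactly. Their poses are not given: they have to be found in the camera images.
- vise: grey bench vise, 200 mm long in its y, fixed to the table at left or right, turned a little; origin on the table under the plaque's place. z up, +y the way the loose jaw opens. The plaque rests on its bar, 36 mm wide (x), 30 mm above the table. The fixed jaw is 60 mm wide and 55 mm high, at the -y end.
- jaw_lug (a point): centre of the upright dark steel lug on the vise's sliding jaw, by which the jaw is moved; 78 mm above the table, axes as the vise's. Lug 14 mm (x) by 22 mm (y) by 42 mm high; this point is 16 mm under its top and 26 mm above the jaw's flat top (60 mm in x, 34 mm in y), and 58 mm in +y from the vise's origin when closed.
- jaw (a joint): opening of the sliding jaw in m: about 0 closed, 0.045 fully open; about 3 N of friction, stays where it is left. Closed, a thin steel lip of the jaw reaches 6 mm over the plaque's end, so that the plaque cannot be lifted.
- plaque_centre (a point): centre (half-way up) of the mosaic plaque: plywood board 56 mm (x) by 76 mm (y, long) by 14 mm thick, faced with small ceramic squares, about 0.13 kg; z up out of the tiled face. It starts flat in the vise, face up, y along the vise's y, 37 mm above the table; its two long edges overhang the bar by 10 mm and are free to be gripped across the 56 mm.
- plaque: the same mosaic plaque; origin at the centre of its underside, 7 mm below its centre
- stand: camera stand: grey board 250 mm (x) by 130 mm (y), 10 mm thick, fixed to the table on the other side from the vise, turned a little; origin under the board's centre. z up; the raised block is at -x, the telescoping column at +x, their axes 160 mm apart.
- block_top (a point): centre of the top of the stand's raised black block with grey felt top, where the plaque goes: 70 mm (x, long) by 36 mm (y), 40 mm above the table. Axes as the stand's. The plaque's long side (its y) goes along this x, either way round, its centre 7 mm above this point; its long edges then overhang by 10 mm.
- column_grip (a point): centre of the grip on the column's top, level with its button; axes as the stand's; 160 mm above the table when down. Black block 30 mm (x) by 28 mm (y), from 28 mm below to 24 mm above this point. The button (15 mm in x, 22 mm high) is on the +y side: fingers closing across y meet 34 mm, 28 mm with it in. A grey camera 62 mm wide (y) is at -x, 24 to 62 mm from the axis.
- column (a joint): height of the column in m: 0 down, locked until the button is in; 0.045 first stop, where the button pops out and locks it unless kept squeezed; 0.090 second stop, the end of its travel, no lock there. About 0.35 kg with its camera; sinks back to the first stop if let go.
- button (a joint): travel of the grip's side button in m: 0 out, 0.006 fully in; frees the column from about 0.0045. 2 N starts it, 6.5 N holds it fully in.
- cup: white ceramic mug, 80 mm across and 65 mm high, origin at the centre of its underside; leave alone
- bead_tray: white open tray 85 by 120 by 18 mm with three compartments, origin at the centre of its underside; leave alone
- jar: closed glass jar, 60 mm across and 80 mm high, origin at the centre of its underside; leave alone
Things that resemble listed ones, but are neither listed nor needed, are in the scene too. Several things have the shape of the vise; the one meant has the colours described above.

How it is judged:
On the way, in this order (a step that is already met when the one before it is completed fails the run):
1. the vise's jaw is slid open while the plaque still lies in the vise (value of joint jaw above 0.03 m and distance of plaque_centre from where it was at the start of the episode below 0.02 m), for 0.1 s.
2. the plaque is lifted out of the vise in the gripper (z of plaque_centre in the frame of jaw_lug above 0 m and contact force between the fingers and plaque above 0.5 N), for 0.1 s.
3. the plaque lies centred on the block, let go, with the column still down (horizontal distance between plaque_centre and block_top below 0.012 m and z of plaque_centre in the frame of block_top below 0.011 m and angle between the y axis of plaque_centre and the x axis of block_top, either way round below 0.2 rad and angle between plaque_centre's own z axis and vertical below 0.1 rad and contact force between the fingers and plaque below 0.1 N and linear speed of plaque below 0.03 m/s and value of joint column below 0.01 m), for 0.2 s.
4. the column is drawn up past its first stop with its button pressed in the grip (value of joint column above 0.055 m and value of joint button above 0.0035 m and contact force between the fingers and column above 1 N), for 0.05 s.
At the end, for the whole second after the job is handed in: The column is gripped by the fingers (at least 1 N) with its button in, still, and at its second stop (raised at least 84 of 90 mm); the plaque lies flat and face up on the block, untouched, within 12 mm of its centre and 0.2 rad of its long direction; the vise's jaw stands open by at least 30 mm (horizontal distance between plaque_centre and block_top below 0.012 m and z of plaque_centre in the frame of block_top below 0.011 m and angle between the y axis of plaque_centre and the x axis of block_top, either way round below 0.2 rad and angle between plaque_centre's own z axis and vertical below 0.1 rad and contact force between the fingers and plaque below 0.1 N and linear speed of plaque below 0.02 m/s and value of joint jaw above 0.03 m and value of joint column above 0.084 m and velocity of joint column between -0.01 and 0.01 m/s and value of joint button above 0.0035 m and contact force between the fingers and column above 1 N); the arm keeps its last pose, push and grip.
It fails at once if the cup is moved by more than 30 mm or tipped (distance of cup from where it was at the start of the episode above 0.03 m or angle between cup's own z axis and vertical above 0.5 rad).
It fails at once if the bead tray is moved by more than 30 mm or tipped (distance of bead_tray from where it was at the start of the episode above 0.03 m or angle between bead_tray's own z axis and vertical above 0.5 rad).
It fails at once if the jar is moved by more than 30 mm or tipped (distance of jar from where it was at the start of the episode above 0.03 m or angle between jar's own z axis and vertical above 0.5 rad).
It fails at once if the plaque is dropped or tipped over (angle between plaque_centre's own z axis and vertical above 0.7 rad or height (world z) of plaque_centre below 0.025 m).
It also fails if it takes over 64 s, if anything falls off the work surface, if the arm or the gripper's body presses on something with over 40 N, if the wrist force passes 120 N, or if a joint passes its speed limit or range.

### The arm

A 6-joint arm with a two-finger parallel gripper is mounted at the origin on the work surface. World frame = base frame: x ahead of the robot, y to its left, z up, the work surface at z = 0. Lengths are in m, angles in rad, forces in N, time in s.
With the tool pointing down it reaches from about 0.3 to 0.775 m from the base axis. Payload 14.6 kg.
Tool frame: the origin (TCP) lies at the very end of the fingers, on their centre line; the grasp point (between the pads) lies 19 mm behind it; z points along the fingers, y is the line along which they close (so a half turn about z gives the same grasp; the last joint's range is limited). The gripper opens to 94 mm and grips with 3 to 60 N. Pads are 16 mm wide; open, the fingers measure 119 mm over their backs; the gripper's body (75 mm by 177 mm) begins 78 mm behind the grasp point.
Start: joints at [1.282, 0.3, 1.521, -0, 1.321, -0.067], TCP at [0.121, 0.537, 0.205] pointing down, gripper open.
Joint ranges: [-3.03, 3.03], [-0.79, 2.21], [0.23, 2.52], [-1.04, 4.18], [0, 3.07], [-2.55, 2.55]. Speed limits (rad/s): [2.22, 2.22, 2.57, 3.14, 3.14, 3.14].

### API

Orientations are given as [roll, pitch, yaw] about the fixed x, y, z axes, in that order (R = Rz(yaw) Ry(pitch) Rx(roll)).
In Python, from station import ctrl gives the robot as it stands.
- The arm moves only by the shell command python3 -m pendant 'ROWS' [OPENING] [FORCE]. ROWS is JSON, a list of rows, each a list of 2 entries, a list of its own where there are three numbers: the shift along the world's x, y, z in cm, then the turn about the world's z in rad. A call has 1 to 20 rows; each row shifts and turns the commanded pose from where the row before left it; what a row does not reach is not made up. A row lasts 1/12 s, in which the tool goes at most 41.7 mm and 7.16 degrees, less where a joint would pass 70% of its speed; a pose out of reach is approached as far as the arm can. A call is refused whole if a number of a shift passes 4.17 or a number of a turn 0.125, either way. A call with a gripper value outside its range is refused whole. OPENING is the opening, from 0 (shut) to 1 (fully open), set as the call begins (- or left out, the last holds). The fingers move at their own pace and stop on an object; FORCE is the grip in N (left out, the last holds). Time passes only in rows, so rows that do not move let the fingers close. It gives the time, the measured TCP pose, the force, the opening and the grip force at its end, in the units of the state.
- ctrl.get_obs(): the state, without advancing time (a new reading comes with each control period).
- ctrl.camera(name): name is "scene" or "top"; returns a dict with "color" (384x512x3 uint8, red, green, blue), "intrinsics" (3x3 intrinsics, pixels), "camera_from_world" (4x4, takes a point from world to camera coordinates). Camera axes: x right, y down, z forward; pixel columns grow to the right and rows downward; lengths in m; the calibration is good to about 2 mm. A picture is of the moment at which its call begins. There is no depth.
- ctrl.hand_in(): hands the job in; it is judged then, once.
The state is a dict: "time_s": time; "qpos": joint angles; "joint_vel": joint speeds; "tau": joint torques, N m; "ee_pos": TCP position; "eef_rot": TCP orientation; "force": force on the tool from outside, world axes, zero at the start; "moment": the same for the moment, N m; "grip_width": finger opening in m; "grip_force": force on a finger pad.
Only numpy, scipy, OpenCV 4.12 (cv2) and the standard library are available. Lean on these libraries where they do the work, as an engineer would, in place of code of your own. Each camera call takes 0.05 s, during which the arm holds its last target. There are 200 camera calls.

## Working session

There is one attempt and no reset: what is moved stays moved. The work goes in short steps, Python scripts to look and compute and a shell command to move; the robot and the scene stay as the last step left them, time stands still between calls to the robot, and variables do not carry over. Pictures are saved under pics/ and viewed, at most 10 in all, crops included, and the job is handed in when it is done.

```bash
mkdir -p pics; ls; cat > h.py <<'E'
import numpy as np, cv2
from station import ctrl
def shot(n):
    c=ctrl.camera(n); return c['color'],np.array(c['intrinsics']),np.array(c['camera_from_world'])
def ray(K,T,uv,z):
    R,t=T[:3,:3],T[:3,3]; o=-R.T@t
    uv=np.atleast_2d(uv).astype(float)
    d=(R.T@np.linalg.inv(K)@np.c_[uv,np.ones(len(uv))].T).T
    return o+d*((z-o[2])/d[:,2])[:,None]
def proj(K,T,P):
    P=np.atleast_2d(P); c=(T[:3,:3]@P.T).T+T[:3,3]; p=(K@c.T).T; return p[:,:2]/p[:,2:]
E
python3 - <<'E'
from h import *
for n in('scene','top'):
    im,K,T=shot(n); cv2.imwrite(f'pics/{n}0.png',cv2.resize(im[:,:,::-1],(768,576),interpolation=cv2.INTER_CUBIC)); np.savez(n+'0.npz',im=im,K=K,T=T)
    print(n,K.round(1).tolist(),(-T[:3,:3].T@T[:3,3]).round(3),T[:3,:3].round(2).tolist())
print(ctrl.get_obs())
E
```

```text
pics
scene [[371.7, 0.0, 252.0], [0.0, 371.7, 190.7], [0.0, 0.0, 1.0]] [1.172 0.121 0.951] [[-0.23, 0.97, -0.01], [0.79, 0.19, -0.58], [-0.56, -0.14, -0.81]]
top [[402.1, 0.0, 255.1], [0.0, 402.1, 188.6], [0.0, 0.0, 1.0]] [ 0.313 -0.018  1.357] [[0.01, -1.0, -0.0], [-0.98, -0.01, -0.2], [0.2, 0.01, -0.98]]
{'time_s': 0.1, 'qpos': array([ 1.28237244e+00,  3.00429465e-01,  1.52152140e+00, -9.06978234e-06,
        1.32074268e+00, -6.65965129e-02]), 'joint_vel': array([-0.00068397, -0.00220972, -0.00196317,  0.00116153,  0.00080717,
        0.00064497]), 'tau': array([ 1.83366465e-03, -5.32642508e+01, -3.53283942e+01,  7.09458673e-02,
        2.34556018e-02, -6.42832561e-05]), 'ee_pos': array([0.12093923, 0.5362833 , 0.20493443]), 'eef_rot': array([-3.14049362e+00, -6.44951315e-05,  2.91976749e+00]), 'force': array([-0.44439828, -0.19319911,  0.16990922]), 'moment': array([-0.049113  , -0.02042075, -0.0531009 ]), 'grip_force': 0.0, 'grip_width': 0.09392099552411108}
```

View pics/top0.png

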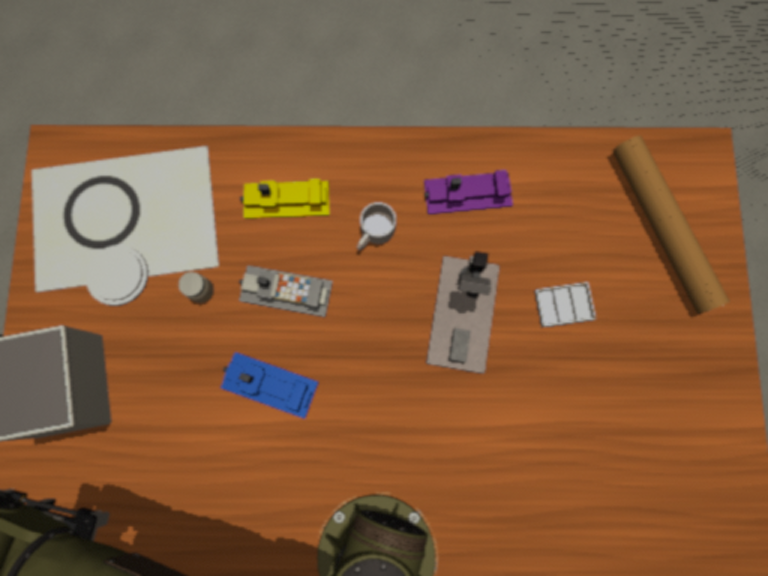

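View pics/scene0.png

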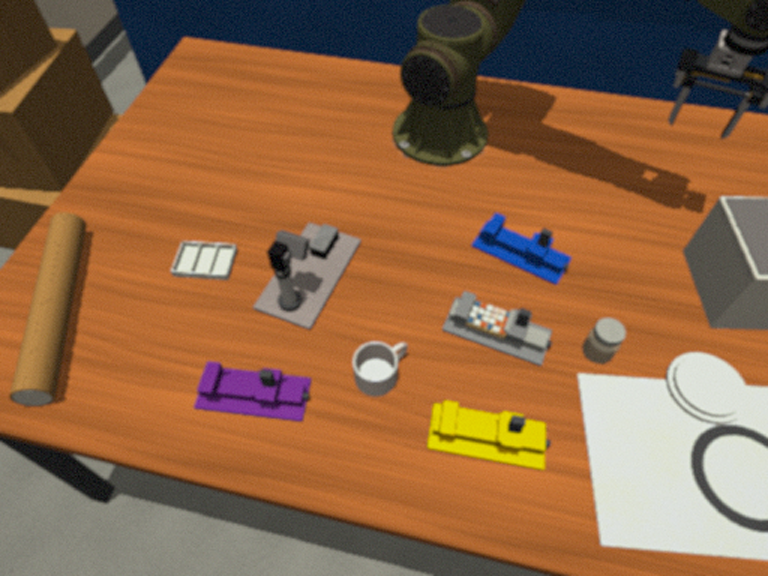

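The top view (1.5x) shows four vise shapes: yellow (285,198), purple (468,192), blue (270,385) and grey (285,290). The grey one holds the mosaic, so I'm choosing it. Its lug is at about (264,283) and its jaw opens to image left. The stand is at (463,315), with its block at (460,345) and its column at (478,265). The cup is at (378,222), the jar at (194,286) and the tray at (565,304). The scene view agrees: grey vise at (497,325), stand at (308,275). Next is a close crop with a pixel grid.

```bash
python3 - <<'E'
from h import *
def crop(n,x,y,w,h,s=5):
    im=np.load(n+'0.npz')['im'][:,:,::-1][y:y+h,x:x+w]
    o=cv2.resize(im,None,fx=s,fy=s,interpolation=cv2.INTER_CUBIC)
    for i in range(0,w,10): cv2.putText(o,str(x+i),(i*s,8),0,.3,(0,255,255),1); cv2.line(o,(i*s,9),(i*s,14),(0,255,255),1)
    for j in range(10,h,10): cv2.putText(o,str(y+j),(0,j*s+4),0,.3,(0,255,255),1)
    return o
a=np.hstack([crop('top',150,168,80,60),crop('top',275,160,80,100)[:300]]) 
a=np.vstack([np.hstack([crop('top',150,170,80,60),crop('scene',290,185,80,60)]),np.hstack([crop('top',280,165,60,60,5),np.zeros((300,100,3),np.uint8),crop('scene',165,145,80,60)])])
cv2.imwrite('pics/c0.png',a); print(a.shape)
E
```

```text
(600, 800, 3)
```

View pics/c0.png

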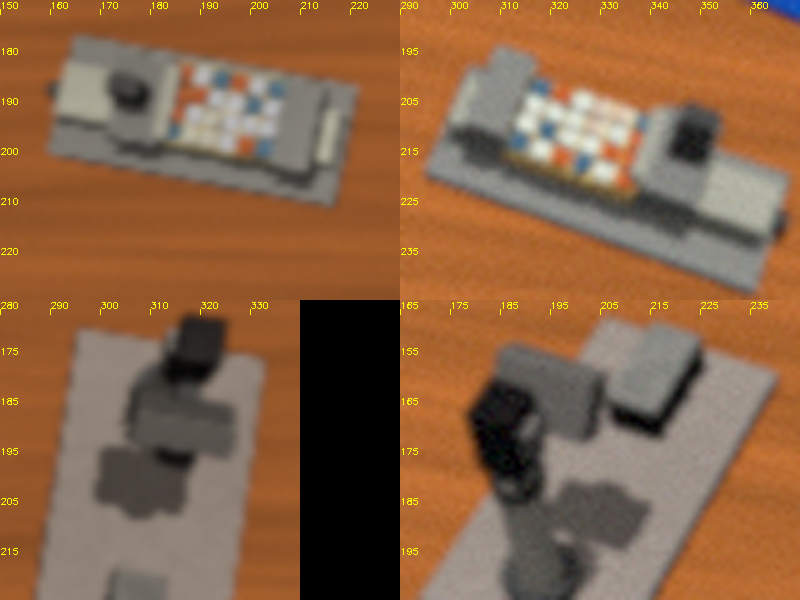

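The crop confirms it: grey vise, mosaic plaque, and a dark lug at top-view (175,188) and scene (348,211). The stand's grip is at top (319,173) and scene (186,166), and its felt block is at scene (216,158). Now I'll measure these.

```bash
cat > m.py <<'E'
from h import *
def comp(m,seed):
    n,l=cv2.connectedComponents(m.astype(np.uint8)); return l==l[seed[1],seed[0]]
def quad(m):
    c=max(cv2.findContours(m.astype(np.uint8),0,1)[0],key=cv2.contourArea); return cv2.convexHull(c)
if __name__=='__main__':
  for n,vs,ss in(('top',(155,198),(300,220)),('scene',(320,225),(205,200))):
    d=np.load(n+'0.npz'); im,K,T=d['im'],d['K'],d['T']
    hsv=cv2.cvtColor(im,cv2.COLOR_RGB2HSV); 
    low=hsv[...,1]<110
    for nm,s in(('vise',vs),('stand',ss)):
        m=comp(low,s); h=quad(m)
        p=cv2.approxPolyDP(h,2.5,True)[:,0]
        print(n,nm,m.sum()); 
        for a,b in zip(p,ray(K,T,p,.01)): print('  ',a,b[:2].round(3))
E
python3 m.py
```

```text
top vise 123840
   [20 84] [0.962 0.844]
   [486  85] [ 0.967 -0.836]
   [511 293] [ 0.243 -0.84 ]
   [511 383] [-0.028 -0.809]
   [ 13 383] [-0.042  0.742]
   [  0 326] [0.128 0.806]
   [  2 220] [0.469 0.844]
top stand 2902
   [322 169] [ 0.653 -0.239]
   [332 177] [ 0.625 -0.273]
   [322 248] [ 0.383 -0.232]
   [285 242] [ 0.402 -0.11 ]
   [295 171] [ 0.645 -0.146]
scene vise 1837
   [303 199] [0.514 0.119]
   [311 194] [0.49 0.14]
   [352 207] [0.509 0.267]
   [367 220] [0.545 0.313]
   [361 242] [0.622 0.301]
   [296 220] [0.593 0.11 ]
scene stand 2906
   [240 160] [ 0.407 -0.108]
   [207 218] [ 0.646 -0.147]
   [169 205] [ 0.629 -0.273]
   [186 154] [ 0.423 -0.291]
   [216 149] [ 0.378 -0.199]
```

```bash
python3 - <<'E'
from m import *
def rect(pts): 
    r=cv2.minAreaRect(pts[:,:2].astype(np.float32)); return np.round(r[0],4),np.round(r[1],3),round(r[2],1)
for n,vs,box,lug,blk,grip in(('top',(155,198),(145,165,230,220),(172,183,180,192),(300,215,318,245),(310,165,326,182)),
                    ('scene',(320,225),(285,180,372,250),(343,203,355,218),(205,148,227,173),(175,158,195,182))):
    d=np.load(n+'0.npz'); im,K,T=d['im'],d['K'],d['T']
    hsv=cv2.cvtColor(im,cv2.COLOR_RGB2HSV).astype(int); S,V=hsv[...,1],hsv[...,2]
    x0,y0,x1,y1=box; B=np.zeros(S.shape,bool); B[y0:y1,x0:x1]=1
    m=comp((S<130)&B,vs); c=quad(m); p=cv2.approxPolyDP(c,2,True)[:,0]
    print(n,'vise'); [print('  ',a,b[:2].round(3)) for a,b in zip(p,ray(K,T,p,.006))]
    def reg(b,cond):
        q=np.zeros(S.shape,bool); q[b[1]:b[3],b[0]:b[2]]=1; return np.argwhere(q&cond)[:,::-1]
    q=reg(lug,V<70); print('lug',len(q),q.mean(0),ray(K,T,q.mean(0),.094)[0].round(4),ray(K,T,q.mean(0),.08)[0].round(4))
    b=(blk); print('blk V'); q=reg(b,(S<60)); 
    f=im[b[1]:b[3],b[0]:b[2]]; print(V[b[1]:b[3]:2,b[0]:b[2]:1]); print(S[b[1]:b[3]:4,b[0]:b[2]:1])
    q=reg(grip,V<50); print('grip',len(q),q.mean(0),q.min(0),q.max(0),ray(K,T,q.mean(0),.184)[0].round(4),ray(K,T,q.mean(0),.16)[0].round(4))
E
```

```text
top vise
   [511   0] [ 1.314 -0.968]
   [511 383] [-0.029 -0.811]
   [  0 383] [-0.043  0.785]
   [0 0] [1.307 0.964]
lug 28 [175.89285714 189.10714286] [0.5623 0.2442 0.094 ] [0.565  0.2471 0.08  ]
blk V
[[144 145 146 147 145 145 145 146 146 146 145 146 146 145 144 144 145 147]
 [145 146 144 140 140 141 143 145 147 147 146 147 146 145 142 143 143 145]
 [144 134 116 112 119 122 125 128 131 134 137 140 140 143 145 147 147 146]
 [140 117  97 107 111 110 109 112 111 112 115 115 116 127 141 147 148 147]
 [134 110  96 110 115 112 110 109 108 108 109 112 115 130 143 147 146 147]
 [117  85  93 111 116 116 114 112 111 109 108 110 117 131 142 145 146 146]
 [113  86  97 110 114 113 113 112 110 110 110 115 124 136 142 143 143 146]
 [116  98 107 110 109 109 112 112 112 113 116 123 133 143 146 146 146 147]
 [ 92  90 107 112 113 113 114 116 117 117 119 123 134 143 148 150 151 149]
 [ 85  93 108 116 119 118 116 119 120 119 117 122 135 145 149 150 150 149]
 [ 93 106 115 118 117 117 116 115 115 114 115 126 140 146 148 148 146 146]
 [ 96 112 118 118 114 115 115 115 115 116 118 130 144 147 148 147 146
[... 2355 characters left out ...]
1 189 187 182
  186 190 182 173]
 [ 30  29  31  33  36  34  30  28  22  19  13   8   9   9   4  17  18  22
   45  75 127 169]
 [ 32  31  36  35  28  21  18  12  18   9  13  13  11   9  13  11  16  12
   17  24  46  34]
 [ 24  28  24  16  15   8   6  17  10  13  13  13  16  15  13  14  22   9
   36  26  28  33]
 [ 23  25  18  14  12  14  11  15  11  17  15  17  15  22  17  51  11  32
   33  31  31  28]
 [ 41  20  46  51 219 153 255 112  57  44   6  22  32  57  34  32  34  29
   31  35  32  33]
 [ 34  32  31  26  30  35  27  31  27  40  33  41  31  33  32  32  26  31
   34  36  26  30]]
grip 186 [185.74193548 171.3655914 ] [179 161] [192 181] [ 0.6189 -0.1954  0.184 ] [ 0.6016 -0.2052  0.16  ]
```

```bash
python3 - <<'E'
from m import *
t=np.load('top0.npz'); s=np.load('scene0.npz')
def pr(n,d,p,z): 
    r=ray(d['K'],d['T'],p,z)[:,:2]; print(n,r.round(3).tolist(),r.mean(0).round(4))
pr('plate top',t,[(165,177.5),(221,187),(216.5,211),(160,200)],.008)
pr('lug top', t,[(175.5,187)],.094); pr('lug scene top',s,[(348.5,208.5)],.094)
for nm,d,b,ex in(('top',t,(183,178,208,203),0),('scene',s,(306,190,345,228),0)):
    im=d['im']; hsv=cv2.cvtColor(im,cv2.COLOR_RGB2HSV).astype(int); S,V=hsv[...,1],hsv[...,2];H=hsv[...,0]
    m=np.zeros(S.shape,bool); m[b[1]:b[3],b[0]:b[2]]=1
    w=m&(((V>175)&(S<60))|((H>90)&(H<130)&(S>60))|((H<12)&(S>150)&(V>150)))
    w=cv2.morphologyEx(w.astype(np.uint8),cv2.MORPH_CLOSE,np.ones((3,3)))
    q=quad(w)[:,0]; P=ray(d['K'],d['T'],q,.044)[:,:2].astype(np.float32); print('plaque',nm,w.sum(),cv2.minAreaRect(P), np.argwhere(w).mean(0))
im=s['im']; hsv=cv2.cvtColor(im,cv2.COLOR_RGB2HSV).astype(int)
w=np.zeros(hsv.shape[:2],bool); w[150:173,205:227]=1
w=comp(cv2.medianBlur((w&(hsv[...,1]<20)&(hsv[...,2]>100)).astype(np.uint8),3),(215,158))
q=np.argwhere(w)[:,::-1]; print('felt',w.sum(),ray(s['K'],s['T'],q.mean(0),.04),cv2.minAreaRect(ray(s['K'],s['T'],quad(w)[:,0],.04)[:,:2].astype(np.float32)))
pr('felt top',t,[(302,220),(313,220.5),(311,240.5),(299.5,238.5)],.04)
E
```

```text
plate top [[0.62, 0.302], [0.588, 0.108], [0.505, 0.121], [0.541, 0.314]] [0.5633 0.2112]
lug top [[0.569, 0.246]] [0.5691 0.2458]
lug scene top [[0.576, 0.245]] [0.5756 0.2449]
plaque top 194 ((0.5629273653030396, 0.19061052799224854), (0.06490343064069748, 0.048702552914619446), 78.48895263671875) [192.2628866  194.44329897]
plaque scene 348 ((0.5639216303825378, 0.19077818095684052), (0.07349695265293121, 0.056248702108860016), 76.07215881347656) [210.78448276 325.02586207]
felt 158 [[ 0.44431338 -0.18045733  0.04      ]] ((0.4432092010974884, -0.18012882769107819), (0.03405668959021568, 0.06424331665039062), 79.48941040039062)
felt top [[0.472, -0.164], [0.471, -0.2], [0.405, -0.193], [0.412, -0.155]] [ 0.44   -0.1781]
```

Estimates, checked against the given sizes:

| Item | Measured | Check |
|---|---|---|
| Vise origin | (.5625, .190) | – |
| Vise yaw | -0.17 | +y points to world +y |
| Lug | (.572, .247) | about 58 mm from the origin |
| Stand centre | (.515, -.190) | board comes out 0.245 x 0.128 m |
| Stand yaw | -0.158 | – |
| Block | (.439, -.178) | – |
| Grip | (.596, -.203) | 158 mm from the block |

I'll start with the lug, closing across the vise's y.

```bash
python3 -m pendant '[[[3,-1.93,0],0.004],[[3,-1.93,0],0.004],[[3,-1.93,0],0.004],[[3,-1.93,0],0.004],[[3,-1.93,0],0.004],[[3,-1.93,0],0.004],[[3,-1.93,0],0.004],[[3,-1.93,0],0.004],[[3,-1.93,0],0.004],[[3,-1.93,0],0.004],[[3,-1.93,0],0.004],[[3,-1.93,0],0.004],[[3,-1.93,0],0],[[3,-1.93,0],0],[[3,-1.93,0],0],[[0,0,0],0],[[0,0,0],0],[[0,0,0],0]]' 0.55 30
```

```text
time_s: 1.6
ee_pos: [0.5705, 0.2472, 0.205]
eef_rot: [-3.141, -0.001, 2.968]
force: [-0.1, 0.5, -0.9]
grip_width: 0.0519
grip_force: 0.0
```

```bash
python3 -m pendant '[[[0,0,-2],0],[[0,0,-2],0],[[0,0,-2],0],[[0,0,-2],0],[[0,0,-2],0],[[0,0,-1.5],0],[[0,0,-1],0],[[0,0,-1],0],[[0,0,-1],0],[[0,0,0],0],[[0,0,0],0],[[0,0,0],0]]' && python3 - <<'E'
from h import *
o=[]
for n,x,y in(('scene',290,180),('top',140,150)):
    im,K,T=shot(n); o.append(cv2.resize(im[y:y+70,x:x+90,::-1],None,fx=4.4,fy=4.4,interpolation=cv2.INTER_CUBIC))
cv2.imwrite('pics/lug.png',np.hstack(o))
E
```

```text
time_s: 2.6
ee_pos: [0.5713, 0.2472, 0.0612]
eef_rot: [3.141, 0.001, 2.968]
force: [-0.7, -0.4, 0.2]
grip_width: 0.0518
grip_force: 0.0
```

View pics/lug.png

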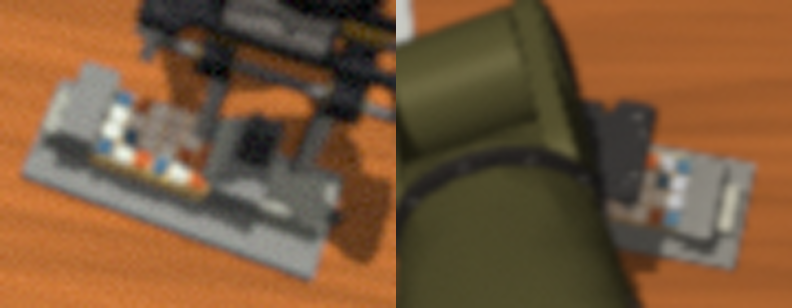

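The fingers straddle the lug: in the left half of the crop the tips are at about (210,150) and (310,162), with the lug between them at (258,145). Closing.

```bash
python3 -m pendant '[[[0,0,0],0],[[0,0,0],0],[[0,0,0],0],[[0,0,0],0],[[0,0,0],0],[[0,0,0],0],[[0,0,0],0],[[0,0,0],0]]' 0 25
```

```text
time_s: 3.37
ee_pos: [0.5713, 0.2483, 0.0606]
eef_rot: [3.139, 0.001, 2.968]
force: [3.1, 8.6, -3.9]
grip_width: 0.0218
grip_force: 25.0
```

```bash
python3 -m pendant '[[[0.085,0.49,0],0],[[0.085,0.49,0],0],[[0.085,0.49,0],0],[[0.085,0.49,0],0],[[0.085,0.49,0],0],[[0.085,0.49,0],0],[[0.085,0.49,0],0],[[0.085,0.49,0],0],[[0.07,0.4,0],0],[[0,0,0],0],[[0,0,0],0],[[0,0,0],0]]'
```

```text
time_s: 4.37
ee_pos: [0.5789, 0.2909, 0.0606]
eef_rot: [3.14, 0.001, 2.968]
force: [5.4, 2.4, -0.6]
grip_width: 0.0217
grip_force: 25.0
```

```bash
python3 -m pendant '[[[0,0,0],0],[[0,0,0],0],[[0,0,0],0],[[0,0,0],0],[[0,0,2],0],[[0,0,2],0],[[0,0,3],0],[[0,0,3],0],[[0,0,0],0]]' 0.7 && python3 -m pendant '[[[-0.12,-0.7,0],-0.112],[[-0.12,-0.7,0],-0.112],[[-0.12,-0.7,0],-0.112],[[-0.12,-0.7,0],-0.112],[[-0.12,-0.7,0],-0.112],[[-0.12,-0.7,0],-0.112],[[-0.12,-0.7,0],-0.112],[[-0.12,-0.7,0],-0.112],[[-0.12,-0.7,0],-0.112],[[-0.12,-0.7,0],-0.112],[[-0.12,-0.7,0],-0.112],[[-0.12,-0.7,0],-0.112],[[-0.12,-0.7,0],-0.112],[[-0.12,-0.7,0],-0.112],[[0,0,0],0],[[0,0,0],0],[[0,0,0],0]]' 1 && python3 - <<'E'
from h import *
o=[]
for n,x,y in(('scene',280,170),('top',140,150)):
    im,K,T=shot(n); o.append(cv2.resize(im[y:y+80,x:x+90,::-1],None,fx=4.4,fy=4.4,interpolation=cv2.INTER_CUBIC))
cv2.imwrite('pics/pl.png',np.hstack(o))
E
```

```text
time_s: 5.12
ee_pos: [0.5802, 0.2911, 0.1669]
eef_rot: [3.137, 0.007, 2.968]
force: [0.3, 0.5, 1.2]
grip_width: 0.0656
grip_force: 0.0
time_s: 6.53
ee_pos: [0.5617, 0.1925, 0.1603]
eef_rot: [-3.141, -0.0, 1.404]
force: [0.2, -0.5, 0.5]
grip_width: 0.0936
grip_force: 0.0
```

View pics/pl.png

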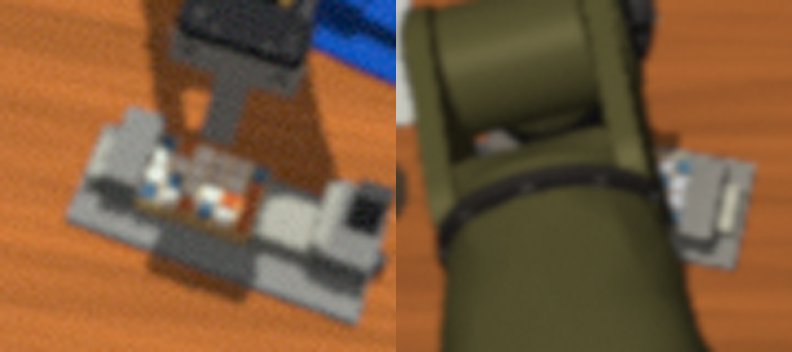

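The jaw is open and the plaque is still seated under the tool. Descending along its sides.

```bash
python3 -m pendant '[[[0,-0.1,-2],0],[[0,-0.1,-2],0],[[0,0,-2],0],[[0,0,-2],0],[[0,0,-2],0],[[0,0,-1],0],[[0,0,-1],0],[[0,0,-1],0],[[0,0,-0.8],0],[[0,0,0],0],[[0,0,0],0],[[0,0,0],0]]' && python3 -m pendant '[[[0,0,0],0],[[0,0,0],0],[[0,0,0],0],[[0,0,0],0],[[0,0,0],0],[[0,0,0],0],[[0,0,0],0]]' 0.3 25
```

```text
time_s: 7.63
ee_pos: [0.5621, 0.1903, 0.0232]
eef_rot: [3.141, -0.0, 1.4]
force: [-0.3, 0.1, 0.9]
grip_width: 0.0941
grip_force: 0.0
time_s: 8.22
ee_pos: [0.5618, 0.1902, 0.0225]
eef_rot: [3.141, -0.0, 1.4]
force: [0.1, 0.1, 0.9]
grip_width: 0.0557
grip_force: 25.0
```

```bash
python3 -m pendant '[[[0,0,0.5],0],[[0,0,1],0],[[0,0,1.5],0],[[0,0,2],0],[[0,0,2],0],[[0,0,2],0],[[0,0,2],0],[[0,0,1.5],0],[[0,0,1],0],[[0,0,0],0],[[0,0,0],0]]' && python3 -m pendant '[[[-0.615,-1.84,0],-0.078],[[-0.615,-1.84,0],-0.078],[[-0.615,-1.84,0],-0.078],[[-0.615,-1.84,0],-0.078],[[-0.615,-1.84,0],-0.078],[[-0.615,-1.84,0],-0.078],[[-0.615,-1.84,0],-0.078],[[-0.615,-1.84,0],-0.078],[[-0.615,-1.84,0],-0.078],[[-0.615,-1.84,0],-0.078],[[-0.615,-1.84,0],-0.078],[[-0.615,-1.84,0],-0.078],[[-0.615,-1.84,0],-0.078],[[-0.615,-1.84,0],-0.078],[[-0.615,-1.84,0],-0.078],[[-0.615,-1.84,0],-0.078],[[-0.615,-1.84,0],-0.078],[[-0.615,-1.84,0],-0.078],[[-0.615,-1.84,0],-0.078],[[-0.615,-1.84,0],-0.078]]' && python3 -m pendant '[[[0,0,0],0],[[0,0,0],0],[[0,0,0],0]]' && python3 - <<'E'
from h import *
im,K,T=shot('scene'); cv2.imwrite('pics/carry.png',cv2.resize(im[100:240,120:330,::-1],None,fx=3.5,fy=3.5,interpolation=cv2.INTER_CUBIC))
E
```

```text
time_s: 9.13
ee_pos: [0.5616, 0.1902, 0.1575]
eef_rot: [3.141, -0.0, 1.4]
force: [0.5, -0.3, -1.1]
grip_width: 0.0553
grip_force: 25.0
time_s: 10.8
ee_pos: [0.4378, -0.1784, 0.1563]
eef_rot: [-3.141, 0.002, -0.164]
force: [0.1, -0.7, -1.5]
grip_width: 0.0558
grip_force: 25.0
time_s: 11.05
ee_pos: [0.4385, -0.1772, 0.1568]
eef_rot: [-3.141, 0.001, -0.159]
force: [0.1, -0.3, -1.9]
grip_width: 0.056
grip_force: 25.0
```

View pics/carry.png

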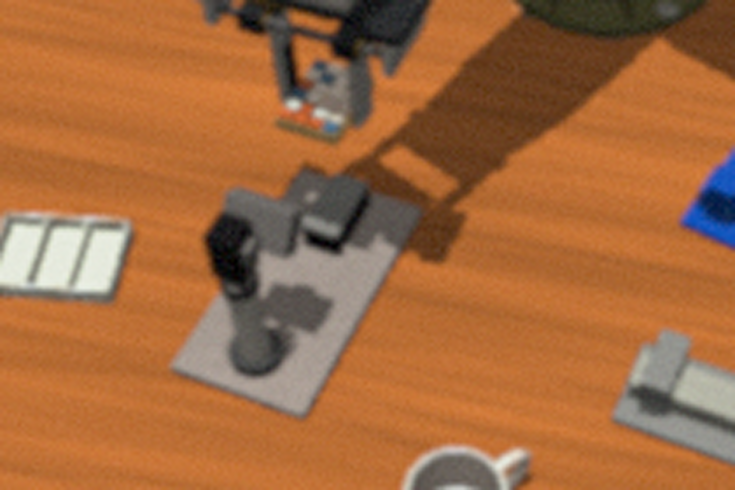

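The plaque is held level, with its front lower edge at about (310,133) in the crop, above the block at (335,210). I'll check its offset within the fingers.

```bash
python3 - <<'E'
from h import *
s=np.load('scene0.npz'); K,T=s['K'],s['T']
for z in (.1643,): print(ray(K,T,[(208.6,138)],z), proj(K,T,[(.476,-.183,z)]))
E
```

```text
[[ 0.47249279 -0.17996645  0.1643    ]] [[207.23613625 138.68961061]]
```

```bash
python3 -m pendant '[[[0.1,-0.05,-2],0],[[0.1,-0.05,-2],0],[[0.05,0,-2],0],[[0,0,-2],0],[[0,0,-1.5],0],[[0,0,-1],0],[[0,0,-0.6],0],[[0,0,-0.4],0],[[0,0,0],0],[[0,0,0],0],[[0,0,0],0]]'
```

```text
time_s: 12.02
ee_pos: [0.4416, -0.1789, 0.0431]
eef_rot: [3.141, -0.001, -0.16]
force: [0.5, 0.9, -1.3]
grip_width: 0.0556
grip_force: 25.0
```

```bash
python3 -m pendant '[[[0,0,-0.3],0],[[0,0,-0.3],0],[[0,0,-0.2],0],[[0,0,-0.2],0],[[0,0,0],0],[[0,0,0],0],[[0,0,0],0]]'
```

```text
time_s: 12.6
ee_pos: [0.4413, -0.1788, 0.0324]
eef_rot: [-3.142, -0.0, -0.16]
force: [0.4, 0.7, -0.3]
grip_width: 0.0558
grip_force: 25.0
```

```bash
python3 -m pendant '[[[0,0,-0.1],0],[[0,0,0],0],[[0,0,0],0]]' && python3 -m pendant '[[[0,0,0],0],[[0,0,0],0],[[0,0,0],0],[[0,0,0],0],[[0,0,0],0],[[0,0,0],0]]' 0.9 && python3 -m pendant '[[[0,0,1],0],[[0,0,2],0],[[0,0,3],0],[[0,0,3],0],[[0,0,3],0],[[0,0,3],0],[[-1,3,3],0],[[-1,3,0],0],[[-1,4,0],0],[[0,4,0],0],[[0,4,0],0],[[0,0,0],0],[[0,0,0],0]]' && python3 - <<'E'
from h import *
o=[]
for n,x,y in(('scene',165,135),('top',275,165)):
    im,K,T=shot(n); np.savez(n+'1.npz',im=im,K=K,T=T); o.append(cv2.resize(im[y:y+90,x:x+80,::-1],None,fx=5,fy=5,interpolation=cv2.INTER_CUBIC))
cv2.imwrite('pics/placed.png',np.hstack(o))
E
```

```text
time_s: 12.85
ee_pos: [0.4413, -0.1788, 0.0324]
eef_rot: [3.142, -0.0, -0.16]
force: [-7.2, 2.7, 15.5]
grip_width: 0.0557
grip_force: 25.0
time_s: 13.35
ee_pos: [0.4412, -0.1788, 0.0313]
eef_rot: [-3.142, 0.0, -0.16]
force: [-0.1, -0.1, 0.1]
grip_width: 0.0845
grip_force: 0.0
time_s: 14.43
ee_pos: [0.4115, 0.0014, 0.2109]
eef_rot: [-3.142, -0.001, -0.156]
force: [-0.5, -0.3, -0.7]
grip_width: 0.0848
grip_force: 0.0
```

View pics/placed.png

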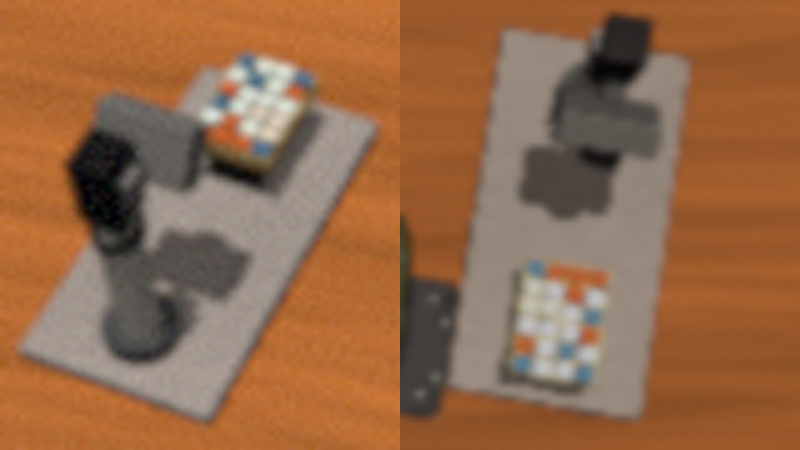

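The plaque lies flat on the block, with top-crop corners at about (125,262), (208,265), (202,385) and (110,378). I'll check those numbers along with the grip.

```bash
python3 - <<'E'
from m import *
t=np.load('top1.npz'); s=np.load('scene1.npz')
px=np.array([(125,262),(208,265),(202,385),(110,378)])/5+[275,165]
P=ray(t['K'],t['T'],px,.054)[:,:2]; print(P.round(3).tolist(),P.mean(0))
px=np.array([(240,57),(315,80),(275,160),(205,135)])/5+[165,135]
P=ray(s['K'],s['T'],px,.054)[:,:2]; print(P.round(3).tolist(),P.mean(0))
# board corners in new pics
for d,px in((t,[(103,30),(289,58),(240,420),(48,387)]),):
    P=ray(d['K'],d['T'],np.array(px)/5+[275,165],.01)[:,:2]; print(P.round(3).tolist(),P.mean(0))
# predicted grip-top & side corners
c,sn=np.cos(-.158),np.sin(-.158); R=np.array([[c,-sn],[sn,c]])
q=np.array([(-.015,-.014),(.015,-.014),(.015,.014),(-.015,.014)])@R.T+[.5955,-.203]
print('grip top px in crop',((proj(t['K'],t['T'],np.c_[q,[.184]*4])-[275,165])*5).round().tolist())
print('scene crop',((proj(s['K'],s['T'],np.c_[q,[.184]*4])-[165,135])*5).round().tolist())
E
```

```text
[[0.479, -0.156], [0.477, -0.21], [0.4, -0.205], [0.404, -0.146]] [ 0.43993814 -0.17925222]
[[0.407, -0.197], [0.415, -0.144], [0.484, -0.151], [0.475, -0.199]] [ 0.44532765 -0.17286295]
[[0.645, -0.148], [0.626, -0.276], [0.38, -0.236], [0.401, -0.109]] [ 0.51293009 -0.19203629]
grip top px in crop [[243.0, 70.0], [249.0, 21.0], [203.0, 14.0], [196.0, 62.0]]
scene crop [[95.0, 119.0], [68.0, 158.0], [115.0, 174.0], [141.0, 134.0]]
```

```bash
python3 -m pendant '[[[0,0,1.5],0],[[2.3,-2.555,0],0],[[2.3,-2.555,0],0],[[2.3,-2.555,0],0],[[2.3,-2.555,0],0],[[2.3,-2.555,0],0],[[2.3,-2.555,0],0],[[2.3,-2.555,0],0],[[2.3,-2.555,0],0],[[0,0,0],0],[[0,0,0],0],[[0,0,0],0]]' 0.65 && python3 - <<'E'
from h import *
o=[]
for n,x,y in(('scene',140,90),('top',265,145)):
    im,K,T=shot(n); o.append(cv2.resize(im[y:y+110,x:x+100,::-1],None,fx=4,fy=4,interpolation=cv2.INTER_CUBIC))
cv2.imwrite('pics/col.png',np.hstack(o))
E
```

```text
time_s: 15.53
ee_pos: [0.5948, -0.2054, 0.2248]
eef_rot: [-3.141, 0.001, -0.162]
force: [0.4, 0.4, -0.1]
grip_width: 0.0614
grip_force: 0.0
```

View pics/col.png

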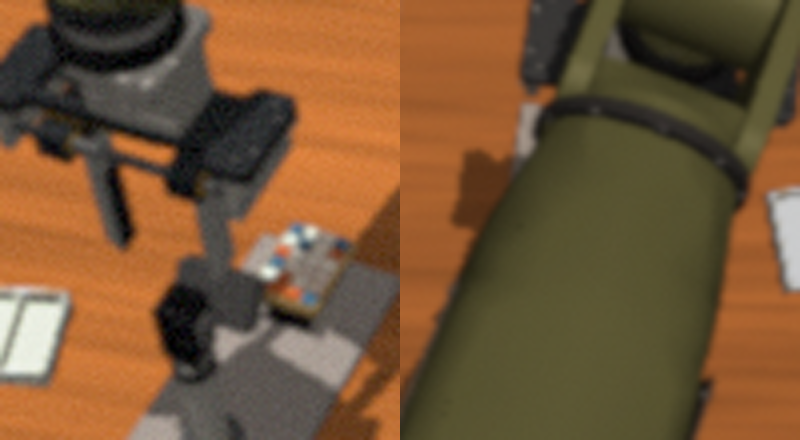

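The open fingers, with tips at about (120,240) and (218,262), stand over the grip at (183,305). Descending with a small y trim.

```bash
python3 -m pendant '[[[0,0.2,-1],0],[[0,0,-1],0],[[0,0,-1],0],[[0,0,-1],0],[[0,0,-1],0],[[0,0,-1],0],[[0,0,-1],0],[[0,0,-1],0],[[0,0,-0.4],0],[[0,0,0],0],[[0,0,0],0],[[0,0,0],0]]' && python3 -m pendant '[[[0,0,0],0],[[0,0,0],0],[[0,0,0],0],[[0,0,0],0],[[0,0,0],0],[[0,0,0],0],[[0,0,0],0],[[0,0,0],0]]' 0 30
```

```text
time_s: 16.63
ee_pos: [0.5959, -0.2026, 0.1417]
eef_rot: [3.141, -0.001, -0.16]
force: [0.2, -0.1, -0.5]
grip_width: 0.061
grip_force: 0.0
time_s: 17.3
ee_pos: [0.5951, -0.2061, 0.1413]
eef_rot: [3.137, -0.001, -0.162]
force: [-0.7, -23.8, -2.3]
grip_width: 0.028
grip_force: 30.0
```

The width is 28 mm, so the button is in. I'll relieve the side load, then pull up.

```bash
python3 -m pendant '[[[-0.05,-0.2,0],0],[[0,-0.15,0],0],[[0,0,0],0],[[0,0,0],0]]' && python3 -m pendant '[[[0,0,0.3],0],[[0,0,0.6],0],[[0,0,0.6],0],[[0,0,0.6],0],[[0,0,0.6],0],[[0,0,0],0],[[0,0,0],0]]'
```

```text
time_s: 17.63
ee_pos: [0.5951, -0.2062, 0.1412]
eef_rot: [3.141, 0.0, -0.16]
force: [-1.9, -1.7, 0.2]
grip_width: 0.0279
grip_force: 30.0
time_s: 18.22
ee_pos: [0.5951, -0.2062, 0.1685]
eef_rot: [3.141, -0.0, -0.16]
force: [-0.4, -5.8, -4.0]
grip_width: 0.0278
grip_force: 30.0
```

```bash
python3 -m pendant '[[[0,0,0.6],0],[[0,0,0.6],0],[[0,0,0.6],0],[[0,0,0.6],0],[[0,0,0.6],0],[[0,0,0.6],0],[[0,0,0.6],0],[[0,0,0.6],0],[[0,0,0.5],0],[[0,0,0.4],0],[[0,0,0.3],0],[[0,0,0.2],0],[[0,0,0],0],[[0,0,0],0],[[0,0,0],0],[[0,0,0],0]]'
```

```text
time_s: 19.55
ee_pos: [0.5951, -0.2061, 0.23]
eef_rot: [3.141, 0.0, -0.16]
force: [-0.4, -6.1, -3.0]
grip_width: 0.0281
grip_force: 30.0
```

```bash
python3 -m pendant '[[[0,0,0.1],0],[[0,0,0.1],0],[[0,0,0],0],[[0,0,0],0],[[0,0,0],0],[[0,0,0],0]]' && python3 - <<'E'
from h import *
im,K,T=shot('scene'); cv2.imwrite('pics/end.png',cv2.resize(im[90:230,110:380,::-1],None,fx=2.9,fy=2.9,interpolation=cv2.INTER_CUBIC))
E
```

```text
time_s: 20.05
ee_pos: [0.595, -0.2061, 0.2312]
eef_rot: [-3.142, 0.001, -0.16]
force: [1.4, -6.0, -7.5]
grip_width: 0.0279
grip_force: 30.0
```

View pics/end.png

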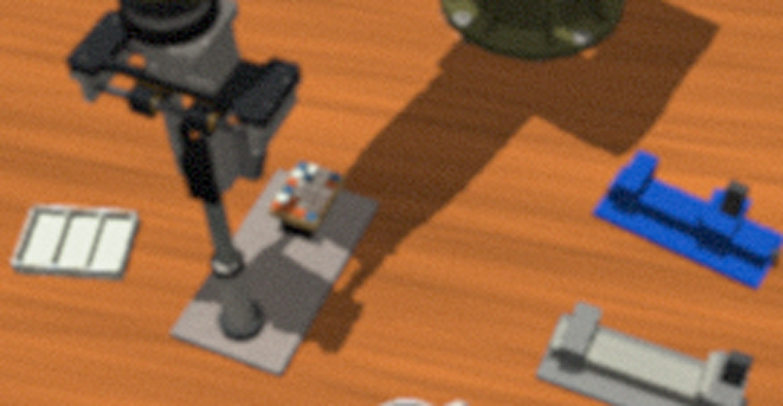

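The column is extended to its stop and still gripped: it rose 90 mm, and the pull-down force grew to 7.5 N. The plaque sits on the block at (305,200) and the jaw is open at (730,365). Handing in.

```bash
python3 -c "
from station import ctrl
print(ctrl.hand_in())"
```

```text
the job is handed in; nothing more can be done
None
```

I handed the job in at about 20 s, but the hand-in returned no verdict: the vise jaw is open about 43 mm, the plaque lies face up on the block (about 1–6 mm off centre by my measurements) and is let go, and the column is gripped with its button in and held 90 mm up, at its second stop.

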